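# Take the torch from the fork rack and hold it slanting at a bottle's cap

## Robot

A 7-joint arm with a two-finger parallel gripper is mounted at the origin on the work surface. World frame = base frame: x ahead of the robot, y to its left, z up, the work surface at z = 0. Lengths are in m, angles in rad, forces in N, time in s.
With the tool pointing down it reaches from about 0.4 to 0.9 m from the base axis. Payload 5.6 kg.
Tool frame: the origin (TCP) lies between the finger pads; the fingertips stand 11 mm ahead of it and the grasp point (between the pads) lies 8 mm behind it; z points along the fingers, y is the line along which they close (so a half turn about z gives the same grasp; the last joint's range is limited). The gripper opens to 92 mm and grips with 3 to 60 N. Pads are 20 mm wide; open, the fingers measure 128 mm over their backs; the gripper's body (75 mm by 189 mm) begins 69 mm behind the grasp point.
Start: joints at [1.06, 0.468, -0.012, 1.603, 0.006, 1.071, -0.056], TCP at [0.293, -0.58, 0.226] pointing down, gripper open.
Joint ranges: [-2.53, 2.53], [-0.31, 2.02], [-1.57, 1.55], [0.28, 2.44], [-1.29, 4.43], [0.15, 1.84], [-2.92, 2.92]. Speed limits (rad/s): [2.57, 2.57, 3.14, 3.14, 3.14, 3.14, 3.14].

## Interface

Orientations are given as a rotation vector (axis times angle).
In Python, from cell import get_obs, vision, robot gives the robot as it stands.
- The arm moves only by the shell command python3 -m creep 'ROWS' [FORCE]. ROWS is JSON, a list of rows, each an object with "hand": the finger opening in mm, from 0 to 91.9; "offset": the shift along the tool's x, y, z in units of 25 mm (1.0 is 25 mm), a list of three; "rotation": the turn, a rotation vector about the tool's x, y, z in units of 6 degrees (1.0 is 6 degrees), a list of three. In form: [{"hand": hand, "offset": [dx, dy, dz], "rotation": [rx, ry, rz]}, ...]. A call has 1 to 10 rows; each row shifts and turns the commanded pose from where the row before left it, along the tool's axes as they then stand; what a row does not reach is not made up. A row lasts 1/12 s, in which the tool goes at most 41.7 mm and 7.16 degrees, less where a joint would pass 70% of its speed; a pose out of reach is approached as far as the arm can. A call is refused whole if a number of a shift passes 1 or a number of a turn 1, either way. A call with a gripper value outside its range is refused whole. The fingers move at their own pace and stop on an object; FORCE is the grip in N (left out, the last holds). Time passes only in rows, so rows that do not move let the fingers close. It gives the time, the measured TCP pose, the force, the opening and the grip force at its end, in the units of the state.
- get_obs(): the state, without advancing time (a new reading comes with each control period).
- vision.read_camera(name): name is "scene" or "side" or "wrist"; returns a dict with "pixels" (420x560x3 uint8, red, green, blue), "fov_y" (degrees; the focal length in pixels is half the picture's height over the tangent of half this angle, whatever the lens; pixels are square), "cx", "cy" (the principal point, pixels), "world_from_camera" (4x4, takes a point from camera to world coordinates). Camera axes: x right, y down, z forward; pixel columns grow to the right and rows downward; lengths in m; the calibration is good to about 2 mm. A picture is of the moment at which its call begins. There is no depth.
- robot.hand_in(): hands the job in; it is judged then, once.
The state is a dict: "clock": time; "joint_pos": joint angles; "joint_vel": joint speeds; "effort": joint torques, N m; "tool_pos": TCP position; "eef_rot": TCP orientation; "contact_force": force on the tool from outside, world axes, zero at the start; "torque": the same for the moment, N m; "opening": opening from 0.0 (shut) to 1.0 (fully open); "grip_force": force on a finger pad.
Only numpy, scipy, OpenCV 4.12 (cv2) and the standard library are available. Lean on these libraries where they do the work, as an engineer would, in place of code of your own. Each camera call takes 0.05 s, during which the arm holds its last target. There are 200 camera calls.

## Task

Check the closure of the bottle that stands in the white spill tray: slide the inspection torch along its slot out of the open end of the fork rack, lift it away, and tip it to a slant about halfway between upright and level, tail up, lens down. Finish while still holding it in the gripper, raised and still, clear of everything, aimed at the middle of the top of that bottle's cap with the lens about 80 mm from it. Leave the brush and the scraper hanging in the rack, and do not touch the bottle with the torch or move it.

Things in the scene. Friction and masses are not known exactly. Their poses are not given: they have to be found in the camera images.
- torch: Dark metal torch, round about its z, about 110 g. Origin: centre of its flange's underside; +z to the tail. Flange: diameter 42, z 0 to 8 mm. Tail, the grip: diameter 28, z 8 to 57, button to 60 mm. Barrel below the flange: diameter 22. Head: diameter 40 at z -95 to -115, tapering to the barrel at -75. Starts upright in one of the rack's three slots (which varies), its flange on the fork plate.
- torch_lens (a point): Centre of the torch's lens, at (0, 0, -115 mm) in the torch's frame; the light goes along the torch's -z. The head around it (40 mm) hangs under the fork plate and is wider than the slot: slide the torch out before lifting it more than 50 mm.
- rack: Fixed steel fork rack. Origin under its centre on the table, z up. Fork plate: top at z 140, 8 thick, x -60 to 55, y -140 to 140 mm. Three slots 30 wide along x, at y -90, 0, 90, closed at x 20, open at x -60 (robot's side): tools leave along -x, clear of the plate when their axis is past x -85. Hung tools start at x -20 to 0, reach 60 mm above the plate. Rear posts at y +-125; base plate 8 high.
- brush: White bottle brush hung in another slot: flange like the torch's, origin under it; thin round white handle (14 mm) to 38 mm above, round bristle head (39 mm) below. To be left hanging.
- scraper: Scraper hung in another slot: flange like the torch's, origin under it; flat black handle (10 by 26 mm) to 40 mm above, flat steel blade below. To be left hanging.
- bottle: The bottle to check: amber glass, 68 mm in diameter, 130 mm high with its screw cap, 0.5 kg, loose, upright in the spill tray. Origin at the centre of its underside.
- cap (a point): Centre of the top of that bottle's cap: 130 mm above the bottle's origin.
- tray: White open spill tray, fixed, 150 by 150 mm, 22 mm high. Origin under its centre on the table. The bottle stands in it. Loose on the bench: a 150 mm amber and a 140 mm white bottle beyond rack and tray, a 70 mm jar to the right of the tray, two screw caps (16 mm high) nearer the robot; fixed crate, can, lids and large bottles up to 235 mm high along the back and sides.
Things that resemble listed ones, but are neither listed nor needed, are in the scene too. What is shaped like the torch but purple or yellow is not meant.

How it is judged:
By the outcome, as a careful person would: the job done as asked, in the order asked, and still so for the second after the job is handed in, while the arm keeps its last pose, push and grip.
It also fails if it takes over 38 s, if anything falls off the work surface, if the arm or the gripper's body presses on something with over 40 N, if the wrist force passes 120 N, or if a joint passes its speed limit or range.

## Working session

There is one attempt and no reset: what is moved stays moved. The work goes in short steps, Python scripts to look and compute and a shell command to move; the robot and the scene stay as the last step left them, time stands still between calls to the robot, and variables do not carry over. Pictures are saved under pics/ and viewed, at most 10 in all, crops included, and the job is handed in when it is done.

```bash
mkdir -p pics; ls; cat > h.py <<'E'
import numpy as np, cv2
from cell import get_obs, vision, robot
from scipy.spatial.transform import Rotation as R
def cam(n):
    c=vision.read_camera(n); c['pixels']=np.asarray(c['pixels']); return c
def save(c,f): cv2.imwrite(f,cv2.cvtColor(c['pixels'],cv2.COLOR_RGB2BGR))
def ray(c,u,v):
    f=210/np.tan(np.radians(c['fov_y'])/2); T=np.array(c['world_from_camera'])
    d=T[:3,:3]@np.array([(u-c['cx'])/f,(v-c['cy'])/f,1]); return T[:3,3],d/np.linalg.norm(d)
def onz(c,u,v,z):
    o,d=ray(c,u,v); return o+d*(z-o[2])/d[2]
def tri(rs):
    A=0;b=0
    for o,d in rs:
        P=np.eye(3)-np.outer(d,d); A=A+P; b=b+P@o
    x=np.linalg.solve(A,b); return x,[np.linalg.norm((np.eye(3)-np.outer(d,d))@(x-o)) for o,d in rs]
def proj(c,p):
    f=210/np.tan(np.radians(c['fov_y'])/2); T=np.array(c['world_from_camera'])
    q=T[:3,:3].T@(np.asarray(p)-T[:3,3]); return c['cx']+f*q[0]/q[2], c['cy']+f*q[1]/q[2]
E
python3 - <<'E'
from h import *
ims=[]
for n in("scene","side","wrist"):
    c=cam(n); save(c,f'pics/{n}0.png'); T=np.array(c['world_from_camera']); print(n,c['fov_y'],c['cx'],c['cy'],T.round(3).tolist())
print(get_obs())
E
```

```text
pics
scene 51.30354894924475 279.25466086241516 209.80595720563997 [[-0.871, 0.326, -0.369, 0.981], [0.492, 0.597, -0.634, 0.658], [0.013, -0.733, -0.68, 0.757], [0.0, 0.0, 0.0, 1.0]]
side 44.60246896186549 281.45986467289674 202.83560690255902 [[-0.919, -0.289, 0.267, 0.313], [-0.393, 0.688, -0.61, 0.766], [-0.008, -0.665, -0.746, 0.991], [0.0, 0.0, 0.0, 1.0]]
wrist 63.7722323902095 278.9224278215707 217.70447814260362 [[0.451, -0.858, -0.248, 0.363], [-0.893, -0.434, -0.122, -0.545], [-0.003, 0.276, -0.961, 0.384], [0.0, 0.0, 0.0, 1.0]]
{'clock': 0.15, 'joint_pos': array([ 1.06001171,  0.46816753, -0.01155357,  1.60338246,  0.00601555,
        1.07139444, -0.05628672]), 'joint_vel': array([ 0.00041406, -0.00023607, -0.00026168, -0.00278275, -0.00213502,
        0.00172001,  0.00033   ]), 'effort': array([ 1.15482511e-03, -5.20952225e+01, -1.19389419e-02, -2.43976021e+01,
       -5.65819291e-02,  1.52649736e-02,  9.07163940e-05]), 'tool_pos': array([ 0.29281782, -0.57984259,  0.22487618]), 'eef_rot': array([-3.05487410e+00, -7.27689593e-01,  6.87466530e-04]), 'contact_force': array([-0.24879337,  0.29384851, -0.12507644]), 'torque': array([ 0.02688338,  0.024103  , -0.04025113]), 'grip_force': 0.0, 'opening': 0.9976577676556744}
```

View pics/scene0.png

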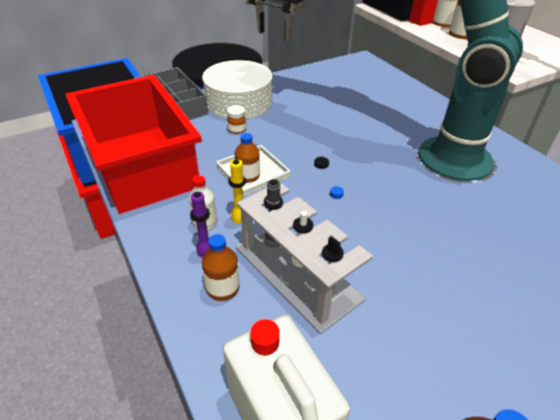

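View pics/side0.png

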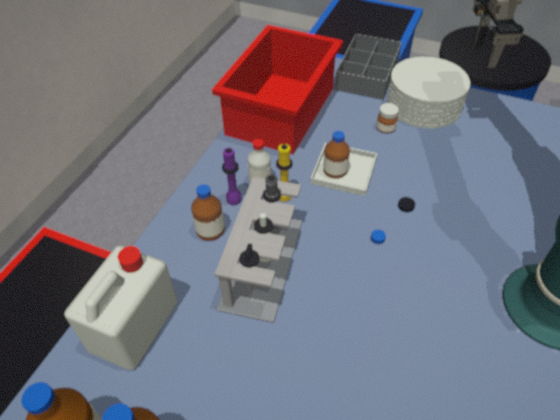

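The scene view shows a fork rack with three tools. The dark torch is at scene (274,192) and side (271,187), in the slot nearest the tray. The brush is at (303,222) and the scraper at (333,247). The amber bottle in the white tray is at scene (246,158) and side (337,155).

Possible mix-ups for the torch:
- yellow lookalike at scene (237,190)
- purple lookalike at (200,220)
- black scraper at (333,247)

Possible mix-ups for the bottle:
- amber 150 mm bottle at (221,268)
- white bottle at (203,200)
- jar at (236,118)

I choose the dark metal torch and the amber bottle in the tray, and will check both in a crop.

```bash
python3 - <<'E'
from h import *
a=cv2.imread('pics/scene0.png')[125:285,205:405]; b=cv2.imread('pics/side0.png')[125:325,205:395]
cv2.imwrite('pics/cs.png',cv2.resize(a,None,fx=3.75,fy=3.75,interpolation=cv2.INTER_CUBIC))
cv2.imwrite('pics/cd.png',cv2.resize(b,None,fx=3,fy=3,interpolation=cv2.INTER_CUBIC))
for n in('scene','side'):
    h=cv2.cvtColor(cv2.imread(f'pics/{n}0.png'),cv2.COLOR_BGR2HSV)
    m=cv2.inRange(h,(100,190,90),(125,255,255)); k,l,s,ce=cv2.connectedComponentsWithStats(m)
    print(n,[(s[i].tolist(),ce[i].round(1).tolist()) for i in range(1,k) if 20<s[i][4]<3000])
E
```

```text
scene [([38, 59, 101, 125, 1475], [74.3, 120.4]), ([241, 134, 11, 9, 85], [246.0, 137.9]), ([331, 187, 12, 11, 116], [336.4, 191.9]), ([209, 235, 16, 16, 206], [216.7, 242.1]), ([494, 410, 33, 10, 228], [509.2, 415.4])]
side [([312, 0, 27, 32, 130], [325.4, 14.2]), ([367, 0, 32, 7, 48], [381.6, 2.8]), ([401, 8, 21, 45, 262], [410.4, 27.0]), ([505, 88, 31, 11, 152], [523.4, 93.0]), ([198, 186, 11, 9, 49], [202.8, 190.4]), ([372, 231, 13, 12, 116], [377.9, 236.3]), ([22, 383, 30, 30, 656], [37.0, 397.6]), ([103, 404, 30, 16, 361], [118.1, 413.0])]
```

View pics/cs.png

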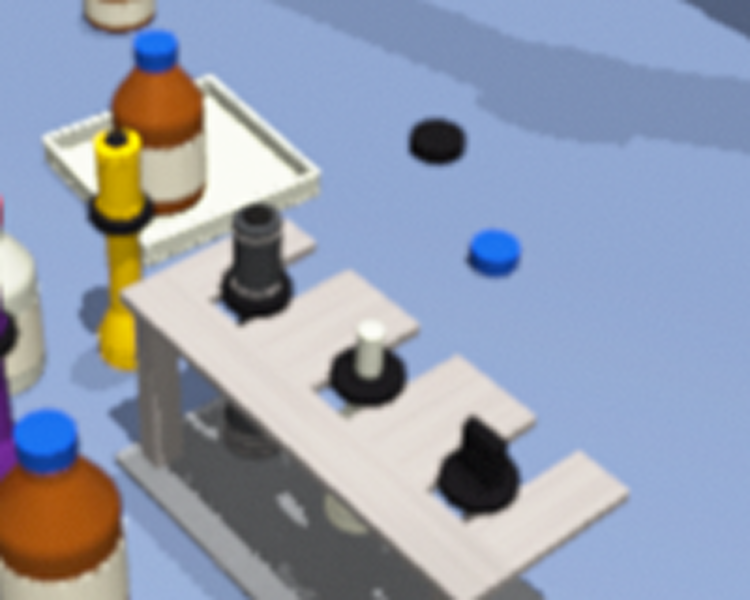

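View pics/cd.png

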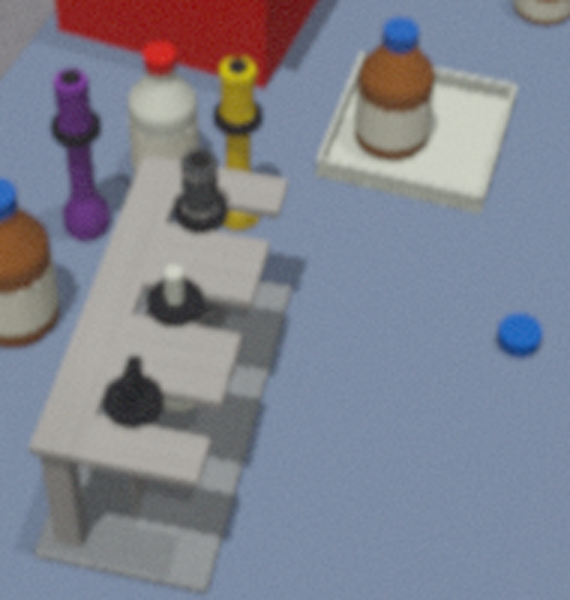

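The crops confirm the choice. The dark metal torch, with a button on its tail, hangs in the slot nearest the tray: scene crop (258,212) for the tail top and (257,285) for the flange, side crop (201,160) and (200,210). The amber bottle with the blue cap stands in the white tray, with its cap at scene crop (155,42) and side crop (401,28). Next I triangulate.

```bash
python3 - <<'E'
from h import *
S=cam('scene');D=cam('side')
pts=dict(tail=((258,213),(201,159)),flange_top=((257,281),(200,206)),brush=((371,328),(174,270)),A=((123,290),(143,158)),tip1=((315,243),(286,180)),tip2a=((350,270),(268,240)),tip3a=((458,356),(240,336)),tip4a=((580,452),(210,438)),RR=((463,600),(33,447)),cap=((155,40),(401,27)),captopbottom=((155,64),(401,46)))
for k,(a,b) in pts.items():
    x,e=tri([ray(S,a[0]/3.75+205-.4,a[1]/3.75+125-.4),ray(D,b[0]/3+205-.4,b[1]/3+125-.4)])
    print(k,x.round(4),np.round(e,4))
# tray corners on z=.022
for u,v in((210,75),(320,172),(140,245),(45,140)): print('tray',onz(S,u/3.75+205,v/3.75+125,.022).round(3))
for u,v in((357,57),(517,85),(480,200),(318,165)): print('trayD',onz(D,u/3+205,v/3+125,.022).round(3))
for u,v in((436,138),(494,248)): print('caps',onz(S,u/3.75+205,v/3.75+125,.016).round(3))
E
```

```text
tail [0.6462 0.0567 0.1968] [0.0006 0.0006]
flange_top [0.6473 0.0585 0.1489] [0.0013 0.0013]
brush [0.6282 0.1451 0.1764] [0.0005 0.0005]
A [0.7125 0.0213 0.1403] [0.0017 0.0017]
tip1 [0.5952 0.0227 0.1447] [0.012 0.012]
tip2a [0.5902 0.0641 0.1392] [0.0002 0.0002]
tip3a [0.575  0.1529 0.1378] [0.0007 0.0007]
tip4a [0.5596 0.2409 0.138 ] [0.0001 0.0001]
RR [0.6654 0.2915 0.1377] [0.0012 0.0012]
cap [ 0.5796 -0.2092  0.1333] [0.0005 0.0005]
captopbottom [ 0.5788 -0.2121  0.1109] [0.0012 0.0012]
tray [ 0.492 -0.298  0.022]
tray [ 0.479 -0.15   0.022]
tray [ 0.63  -0.138  0.022]
tray [ 0.639 -0.281  0.022]
trayD [ 0.637 -0.277  0.022]
trayD [ 0.487 -0.298  0.022]
trayD [ 0.476 -0.145  0.022]
trayD [ 0.62  -0.13   0.022]
caps [ 0.376 -0.151  0.016]
caps [ 0.412 -0.024  0.016]
```

Geometry so far:
- The rack is yawed about +9.8°, with the fork top at z≈0.139.
- The torch is at about (0.6467, 0.0575), with its tail top at z≈0.197.
- The cap is at about (0.579, -0.210, 0.132).

I lift and turn first.

```bash
python3 -m creep '[{"hand":91,"offset":[0,0,-1],"rotation":[0,0,-1]},{"hand":91,"offset":[0,0,-1],"rotation":[0,0,-1]},{"hand":91,"offset":[0,0,-1],"rotation":[0,0,-1]},{"hand":91,"offset":[0,0,-1],"rotation":[0,0,-1]},{"hand":91,"offset":[0,0,0],"rotation":[0,0,-1]},{"hand":91,"offset":[0,0,0],"rotation":[0,0,-1]},{"hand":91,"offset":[0,0,0],"rotation":[0,0,-1]},{"hand":91,"offset":[0,0,0],"rotation":[0,0,-1]},{"hand":91,"offset":[0,0,0],"rotation":[0,0,-1]},{"hand":91,"offset":[0,0,0],"rotation":[0,0,-1]}]'
cat >> h.py <<'E'
def todo(p):
    "shift to world TCP point p, in tool axes, units of 25 mm"
    o=get_obs(); r=R.from_rotvec(o['eef_rot'])
    M=r.as_matrix(); print('tcp',o['tool_pos'].round(4),'x',M[:,0].round(3),'y',M[:,1].round(3),'z',M[:,2].round(3))
    print('units',(M.T@(np.asarray(p)-o['tool_pos'])/.025).round(3),'q',o['joint_pos'].round(2),'t',o['clock'],'F',o['contact_force'].round(1),'grip',o['grip_force'],o['opening'])
    yr=np.array([-.1706,.985,0]); xr=np.array([.985,.1706,0])
    print('tool y vs rack x: deg',np.degrees(np.arctan2(M[:,1]@yr,M[:,1]@xr)).round(2))
E
python3 -c "
from h import *
todo([.62,.03,.32])"
```

```text
clock: 1.08
tool_pos: [0.293, -0.5801, 0.3254]
eef_rot: [-2.277, -2.164, 0.0]
contact_force: [1.2, 1.0, 0.6]
opening: 0.991
grip_force: 0.0
tcp [ 0.293  -0.5801  0.3254] x [0.051 0.999 0.   ] y [ 0.999 -0.051 -0.   ] z [-0.  0. -1.]
units [25.037 11.826  0.219] q [ 1.2   0.41 -0.21  1.47  0.08  1.27  0.93] t 1.0833 F [1.2 1.  0.6] grip 0.0 0.9909472968377491
tool y vs rack x: deg -12.73
```

```bash
python3 -m creep '[{"hand":91,"offset":[1,0.45,0],"rotation":[0,0,0]},{"hand":91,"offset":[1,0.45,0],"rotation":[0,0,0]},{"hand":91,"offset":[1,0.45,0],"rotation":[0,0,0]},{"hand":91,"offset":[1,0.45,0],"rotation":[0,0,0]},{"hand":91,"offset":[1,0.45,0],"rotation":[0,0,0]},{"hand":91,"offset":[1,0.45,0],"rotation":[0,0,0]},{"hand":91,"offset":[1,0.45,0],"rotation":[0,0,0]},{"hand":91,"offset":[1,0.45,0],"rotation":[0,0,0]},{"hand":91,"offset":[1,0.45,0],"rotation":[0,0,0]},{"hand":91,"offset":[1,0.45,0],"rotation":[0,0,0]}]'; python3 -m creep '[{"hand":91,"offset":[1,0.45,0],"rotation":[0,0,0]},{"hand":91,"offset":[1,0.45,0],"rotation":[0,0,0]},{"hand":91,"offset":[1,0.45,0],"rotation":[0,0,0]},{"hand":91,"offset":[1,0.45,0],"rotation":[0,0,0]},{"hand":91,"offset":[1,0.45,0],"rotation":[0,0,-1]},{"hand":91,"offset":[1,0.45,0],"rotation":[0,0,-1]},{"hand":91,"offset":[1,0.45,0],"rotation":[0,0,-0.1]},{"hand":91,"offset":[1,0.45,0],"rotation":[0,0,0]},{"hand":91,"offset":[1,0.45,0],"rotation":[0,0,0]},{"hand":91,"offset":[0,0,0],"rotation":[0,0,0]}]'
python3 -c "
from h import *
todo([.6467,.0575,.32])
c=cam('wrist'); save(c,'pics/w1.png')
for n,p in(('torch',[.6467,.0575,.197]),('cap',[.579,-.21,.132])): print(n,proj(c,p))
"
```

```text
clock: 1.92
tool_pos: [0.4197, -0.3356, 0.3256]
eef_rot: [2.283, 2.158, -0.0]
contact_force: [-0.6, -0.6, -0.5]
opening: 0.991
grip_force: 0.0
clock: 2.75
tool_pos: [0.5149, -0.1039, 0.326]
eef_rot: [-2.021, -2.404, -0.004]
contact_force: [0.1, 1.0, -0.3]
opening: 0.991
grip_force: 0.0
tcp [ 0.5149 -0.1039  0.326 ] x [-0.172  0.985  0.002] y [0.985 0.172 0.002] z [ 0.001  0.002 -1.   ]
units [5.456 6.303 0.26 ] q [ 0.6   0.21 -0.54  1.76  0.11  1.2   0.21] t 2.75 F [ 0.1  1.  -0.3] grip 0.0 0.9909560837246107
tool y vs rack x: deg 0.05
torch (np.float64(482.48793445581214), np.float64(42.73898120830313))
cap (np.float64(317.501150670548), np.float64(294.61234093853284))
```

View pics/w1.png

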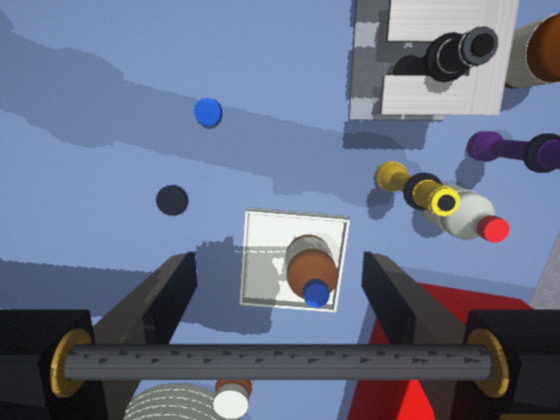

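The wrist view shows the torch tail at (482,43) and the cap at (316,293). Both are within 2 px of the projected estimates, so I move over the torch.

```bash
python3 -m creep '[{"hand":91,"offset":[0.6,0.7,0],"rotation":[0,0,0]},{"hand":91,"offset":[0.6,0.7,0],"rotation":[0,0,0]},{"hand":91,"offset":[0.6,0.7,0],"rotation":[0,0,0]},{"hand":91,"offset":[0.6,0.7,0],"rotation":[0,0,0]},{"hand":91,"offset":[0.6,0.7,0],"rotation":[0,0,0]},{"hand":91,"offset":[0.6,0.7,0],"rotation":[0,0,0]},{"hand":91,"offset":[0.6,0.7,0],"rotation":[0,0,0]},{"hand":91,"offset":[0.6,0.7,0.5],"rotation":[0,0,0]},{"hand":91,"offset":[0.6,0.7,0.5],"rotation":[0,0,0]},{"hand":91,"offset":[0,0,0.5],"rotation":[0,0,0]}]'; python3 -c "
from h import *
todo([.6467,.0575,.166])
c=cam('wrist'); save(c,'pics/w2.png')
for n,p in(('tail',[.6467,.0575,.197]),('flange',[.6467,.0575,.148])): print(n,proj(c,p))
"
```

```text
clock: 3.63
tool_pos: [0.6487, 0.0515, 0.287]
eef_rot: [-2.028, -2.398, -0.003]
contact_force: [-0.6, 0.2, 0.0]
opening: 0.987
grip_force: 0.0
tcp [0.6487 0.0515 0.287 ] x [-0.166  0.986  0.002] y [0.986 0.166 0.001] z [ 0.001  0.002 -1.   ]
units [ 0.24  -0.045  4.839] q [ 0.26  0.49 -0.56  1.51  0.26  1.23 -0.17] t 3.6333 F [-0.6  0.2  0. ] grip 0.0 0.9867781979088651
tool y vs rack x: deg -0.27
tail (np.float64(277.5985238910709), np.float64(218.5188157894732))
flange (np.float64(277.7895281520538), np.float64(203.64373681622897))
```

View pics/w2.png

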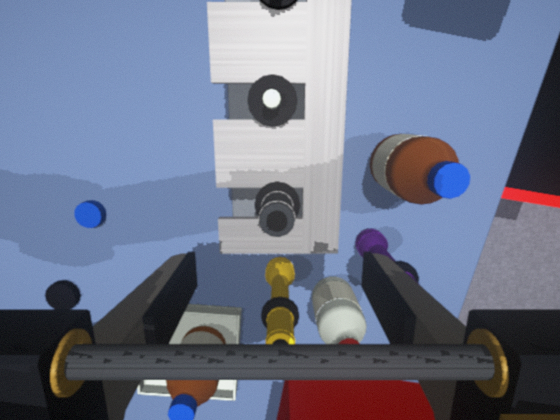

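The wrist view is aligned, with the tail at (277,218) and the flange at (277,198), as predicted. I descend and close.

```bash
python3 -m creep '[{"hand":91,"offset":[0.12,0,0.9],"rotation":[0,0,0]},{"hand":91,"offset":[0.12,-0.04,0.9],"rotation":[0,0,0]},{"hand":91,"offset":[0,0,0.9],"rotation":[0,0,0]},{"hand":91,"offset":[0,0,0.9],"rotation":[0,0,0]},{"hand":91,"offset":[0,0,0.7],"rotation":[0,0,0]},{"hand":91,"offset":[0,0,0.4],"rotation":[0,0,0]},{"hand":91,"offset":[0,0,0],"rotation":[0,0,0]},{"hand":91,"offset":[0,0,0],"rotation":[0,0,0]}]' 20; python3 -c "
from h import *
todo([.6467,.0575,.166])"
```

```text
clock: 4.35
tool_pos: [0.6453, 0.0532, 0.1708]
eef_rot: [2.033, 2.394, -0.001]
contact_force: [0.2, 0.1, 0.2]
opening: 0.99
grip_force: 0.0
tcp [0.6453 0.0532 0.1708] x [-0.162  0.987 -0.001] y [ 0.987  0.162 -0.   ] z [-0.    -0.001 -1.   ]
units [0.162 0.084 0.194] q [ 0.24  0.59 -0.52  1.63  0.33  1.02 -0.23] t 4.35 F [0.2 0.1 0.2] grip 0.0 0.9901377521184432
tool y vs rack x: deg -0.51
```

```bash
python3 -m creep '[{"hand":91,"offset":[0.16,0.08,0.15],"rotation":[0,0,-0.08]},{"hand":91,"offset":[0,0,0],"rotation":[0,0,0]},{"hand":20,"offset":[0,0,0],"rotation":[0,0,0]},{"hand":20,"offset":[0,0,0],"rotation":[0,0,0]},{"hand":20,"offset":[0,0,0],"rotation":[0,0,0]},{"hand":20,"offset":[0,0,0],"rotation":[0,0,0]},{"hand":20,"offset":[0,0,0],"rotation":[0,0,0]},{"hand":20,"offset":[0,0,0],"rotation":[0,0,0]},{"hand":20,"offset":[0,0,0],"rotation":[0,0,0]},{"hand":20,"offset":[0,0,0],"rotation":[0,0,0]}]' 45; python3 -c "
from h import *
todo([.6467,.0575,.166])"
```

```text
clock: 5.18
tool_pos: [0.6465, 0.0586, 0.1668]
eef_rot: [2.022, 2.404, -0.0]
contact_force: [-0.3, 0.4, -0.3]
opening: 0.431
grip_force: 0.0
tcp [0.6465 0.0586 0.1668] x [-0.172  0.985 -0.   ] y [ 0.985  0.172 -0.   ] z [ 0. -0. -1.]
units [-0.046 -0.002  0.033] q [ 0.23  0.59 -0.52  1.63  0.34  1.01 -0.23] t 5.1833 F [-0.3  0.4 -0.3] grip 0.0 0.4312770814849597
tool y vs rack x: deg 0.05
```

```bash
python3 -m creep '[{"hand":20,"offset":[0,0,0],"rotation":[0,0,0]},{"hand":20,"offset":[0,0,0],"rotation":[0,0,0]},{"hand":20,"offset":[0,0,0],"rotation":[0,0,0]},{"hand":20,"offset":[0,0,0],"rotation":[0,0,0]},{"hand":20,"offset":[0,0,0],"rotation":[0,0,0]},{"hand":20,"offset":[0,0,0],"rotation":[0,0,0]}]' 45; python3 -c "
from h import *
todo([.6467,.0575,.166])"
```

```text
clock: 5.68
tool_pos: [0.6465, 0.0587, 0.1668]
eef_rot: [-2.022, -2.404, 0.0]
contact_force: [-0.6, -0.3, 0.1]
opening: 0.297
grip_force: 45.0
tcp [0.6465 0.0587 0.1668] x [-0.172  0.985 -0.   ] y [ 0.985  0.172 -0.   ] z [-0. -0. -1.]
units [-0.049  0.001  0.031] q [ 0.23  0.59 -0.52  1.63  0.34  1.01 -0.23] t 5.6833 F [-0.6 -0.3  0.1] grip 44.99605894088745 0.29725939445197685
tool y vs rack x: deg 0.06
```

```bash
python3 -m creep '[{"hand":20,"offset":[0,0,-0.2],"rotation":[0,0,0]},{"hand":20,"offset":[0,-0.3,0],"rotation":[0,0,0]},{"hand":20,"offset":[0,-0.5,0],"rotation":[0,0,0]},{"hand":20,"offset":[0,-0.5,0],"rotation":[0,0,0]},{"hand":20,"offset":[0,-0.5,0],"rotation":[0,0,0]}]'; python3 -c "
from h import *
todo([.5383,.0398,.172])"
```

```text
clock: 6.1
tool_pos: [0.6011, 0.0508, 0.1718]
eef_rot: [-2.022, -2.404, 0.0]
contact_force: [0.1, -0.1, -1.1]
opening: 0.3
grip_force: 45.0
tcp [0.6011 0.0508 0.1718] x [-0.172  0.985 -0.   ] y [ 0.985  0.172 -0.   ] z [-0. -0. -1.]
units [-0.004 -2.551 -0.007] q [ 0.27  0.52 -0.54  1.74  0.32  0.97 -0.23] t 6.1 F [ 0.1 -0.1 -1.1] grip 44.995463490486145 0.3003460415381238
tool y vs rack x: deg 0.06
```

The slide is free: the only contact force is the torch's weight of about 1.1 N. I carry on out of the slot, then lift.

```bash
python3 -m creep '[{"hand":20,"offset":[0,-0.6,0],"rotation":[0,0,0]},{"hand":20,"offset":[0,-0.6,0],"rotation":[0,0,0]},{"hand":20,"offset":[0,-0.6,0],"rotation":[0,0,0]},{"hand":20,"offset":[0,-0.6,0],"rotation":[0,0,0]},{"hand":20,"offset":[0,-0.6,0],"rotation":[0,0,0]},{"hand":20,"offset":[0,0,-0.3],"rotation":[0,0,0]},{"hand":20,"offset":[0,0,-0.8],"rotation":[0,0,0]},{"hand":20,"offset":[0,0,-0.8],"rotation":[0,0,0]},{"hand":20,"offset":[0,0,-0.8],"rotation":[0,0,0]},{"hand":20,"offset":[0,0,-0.8],"rotation":[0,0,0]}]'; python3 -c "
from h import *
todo([.54,-.06,.33])"
```

```text
clock: 6.93
tool_pos: [0.5288, 0.0383, 0.2611]
eef_rot: [2.021, 2.404, 0.001]
contact_force: [0.6, 0.9, -0.7]
opening: 0.304
grip_force: 45.0
tcp [0.5288 0.0383 0.2611] x [-0.172  0.985 -0.   ] y [0.985 0.172 0.001] z [ 0.001  0.    -1.   ]
units [-3.952 -0.232 -2.755] q [ 0.38  0.3  -0.61  1.83  0.19  1.08 -0.13] t 6.9333 F [ 0.6  0.9 -0.7] grip 44.9953418970108 0.3035192125151916
tool y vs rack x: deg 0.06
```

```bash
python3 -m creep '[{"hand":20,"offset":[0,0,-0.8],"rotation":[0,0,0]},{"hand":20,"offset":[0,0,-0.8],"rotation":[0,0,0]},{"hand":20,"offset":[0,0,-0.8],"rotation":[0,-0.5,0]},{"hand":20,"offset":[0,0,-0.8],"rotation":[0,-1,0]},{"hand":20,"offset":[0,0,0],"rotation":[0,-1,0]},{"hand":20,"offset":[0,0,0],"rotation":[0,-1,0]},{"hand":20,"offset":[0,0,0],"rotation":[0,-1,0]},{"hand":20,"offset":[0,0,0],"rotation":[0,-1,0]},{"hand":20,"offset":[0,0,0],"rotation":[0,-1,0]},{"hand":20,"offset":[0,0,0],"rotation":[0,-1,0]}]'; python3 -c "
from h import *
todo([.552,-.055,.288])
for n in('scene','side','wrist'): c=cam(n); save(c,f'pics/{n}3.png')
"
```

```text
clock: 7.77
tool_pos: [0.5288, 0.0404, 0.3408]
eef_rot: [1.581, 1.879, -0.654]
contact_force: [-0.1, -0.4, -2.0]
opening: 0.296
grip_force: 45.0
tcp [0.5288 0.0404 0.3408] x [-0.119  0.694 -0.71 ] y [0.985 0.172 0.004] z [ 0.125 -0.699 -0.704]
units [-1.261  0.248  4.272] q [-0.08  0.35 -0.58  1.79  0.86  1.56 -0.75] t 7.7667 F [-0.1 -0.4 -2. ] grip 44.99437630176544 0.29550175200899437
tool y vs rack x: deg 0.1
```

View pics/scene3.png

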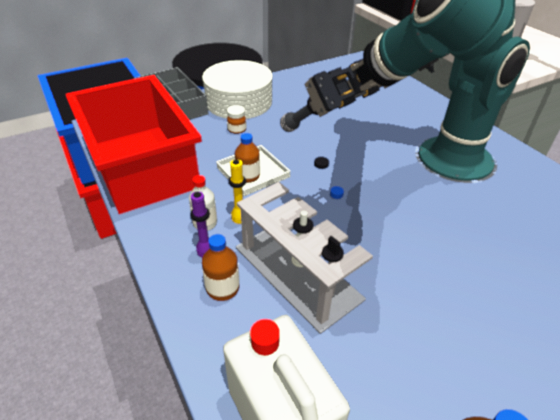

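The torch is held at 45° with its head at scene (289,122), and the brush and scraper still hang in the rack. I move most of the way to the aim pose, then measure the torch head and cap.

```bash
python3 -m creep '[{"hand":20,"offset":[-0.3,0.05,0.7],"rotation":[0,0,0]},{"hand":20,"offset":[-0.3,0.05,0.7],"rotation":[0,0,0]},{"hand":20,"offset":[-0.3,0.05,0.7],"rotation":[0,0,0]},{"hand":20,"offset":[-0.3,0.05,0.7],"rotation":[0,0,0]},{"hand":20,"offset":[-0.06,0.05,0.6],"rotation":[0,0,0]},{"hand":20,"offset":[0,0,0],"rotation":[0,0,0]},{"hand":20,"offset":[0,0,0],"rotation":[0,0,0]}]'; python3 -c "
from h import *
todo([.552,-.055,.288])
o=get_obs(); M=R.from_rotvec(o['eef_rot']).as_matrix(); t=o['tool_pos']; print('lens exp',t+.142*M[:,2])
ims=[]
for n in('scene','side'):
    c=cam(n); save(c,f'pics/{n}4.png')
    L=t+.142*M[:,2]; print(n,'lens',proj(c,L),'tcp',proj(c,t),'cap',proj(c,[.579,-.21,.131]))
    u,v=proj(c,(L+np.array([.579,-.21,.131]))/2); x0,y0=int(u)-50,int(v)-60; print('crop',x0,y0)
    ims.append(cv2.resize(cv2.imread(f'pics/{n}4.png')[y0:y0+120,x0:x0+80],None,fx=5,fy=5,interpolation=cv2.INTER_CUBIC))
    h=cv2.cvtColor(cv2.imread(f'pics/{n}4.png'),cv2.COLOR_BGR2HSV)
    m=cv2.inRange(h,(100,170,70),(125,255,255)); k,l,s,ce=cv2.connectedComponentsWithStats(m)
    cu=proj(c,[.579,-.21,.125]); print([(s[i].tolist(),ce[i].round(1).tolist()) for i in range(1,k) if np.hypot(*(ce[i]-cu))<25 and s[i][4]>8])
cv2.imwrite('pics/c4.png',np.hstack(ims))
"
```

```text
clock: 8.5
tool_pos: [0.5483, -0.0419, 0.3018]
eef_rot: [1.588, 1.882, -0.656]
contact_force: [0.5, 0.4, -1.8]
opening: 0.295
grip_force: 45.0
tcp [ 0.5483 -0.0419  0.3018] x [-0.119  0.698 -0.706] y [0.986 0.169 0.   ] z [ 0.12  -0.696 -0.708]
units [0.005 0.055 0.772] q [ 0.03  0.36 -0.53  1.86  0.93  1.41 -0.7 ] t 8.5 F [ 0.5  0.4 -1.8] grip 44.99535083770752 0.29513942984565056
tool y vs rack x: deg -0.1
lens exp [ 0.5653303  -0.14072851  0.20121872]
scene lens (np.float64(263.14362693573366), np.float64(123.61616342572412)) tcp (np.float64(291.97294372040363), np.float64(102.09515159730283)) cap (np.float64(246.13072251181455), np.float64(135.95481853121547))
crop 204 70
[([241, 133, 11, 11, 97], [245.9, 137.9])]
side lens (np.float64(336.76816767973344), np.float64(130.4408949717031)) tcp (np.float64(332.50343788615646), np.float64(123.86448682086228)) cap (np.float64(338.56417864369394), np.float64(133.96475166888976))
crop 287 72
[]
```

View pics/c4.png

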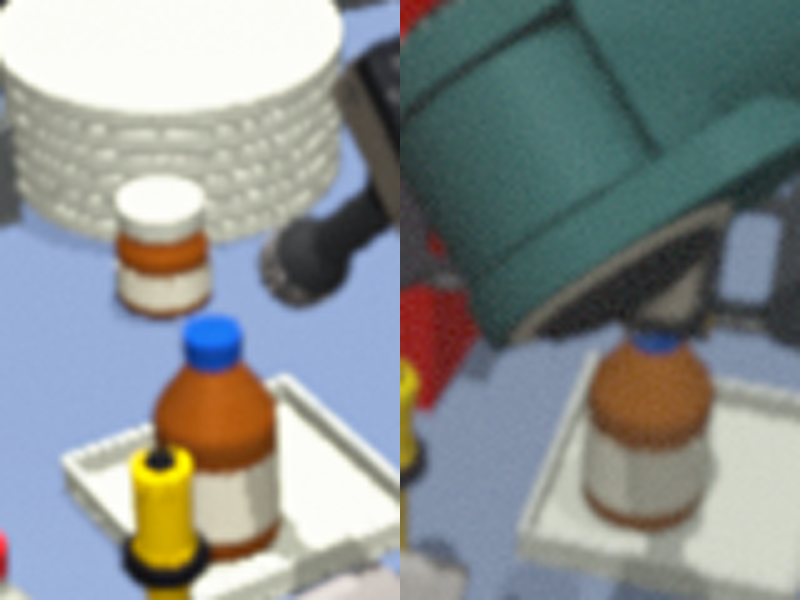

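The scene crop shows the torch head at about full px (264,123), consistent with the kinematic lens estimate of (263,124). The cap is at (246,137). The arm blocks the side view, so I use the wrist view, with markers for the predicted lens and cap.

```bash
python3 - <<'E'
from h import *
c=cam('wrist'); save(c,'pics/wrist5.png'); im=cv2.imread('pics/wrist5.png')
o=get_obs(); M=R.from_rotvec(o['eef_rot']).as_matrix(); t=o['tool_pos']
cap=np.array([.579,-.21,.131])
big=cv2.resize(im,None,fx=2,fy=2,interpolation=cv2.INTER_CUBIC)
for n,p in(('lens',t+.142*M[:,2]),('flange',t-.027*M[:,2]),('aim',t+.24*M[:,2]),('cap',cap)):
    u,v=proj(c,p); print(n,round(u,1),round(v,1)); cv2.drawMarker(big,(int(2*u+.5),int(2*v+.5)),(255,0,255) if n!='cap' else (0,255,0),cv2.MARKER_CROSS,14,1)
h=cv2.cvtColor(im,cv2.COLOR_BGR2HSV); m=cv2.inRange(h,(100,170,70),(125,255,255)); k,l,s,ce=cv2.connectedComponentsWithStats(m)
print([(s[i].tolist(),ce[i].round(1).tolist()) for i in range(1,k) if s[i][4]>40])
cv2.imwrite('pics/w5.png',big[60:660,160:960])
E
```

```text
lens 279.2 209.2
flange 279.0 305.9
aim 279.2 188.7
cap 279.3 189.6
[([267, 176, 24, 17, 290], [278.9, 184.4])]
```

View pics/w5.png

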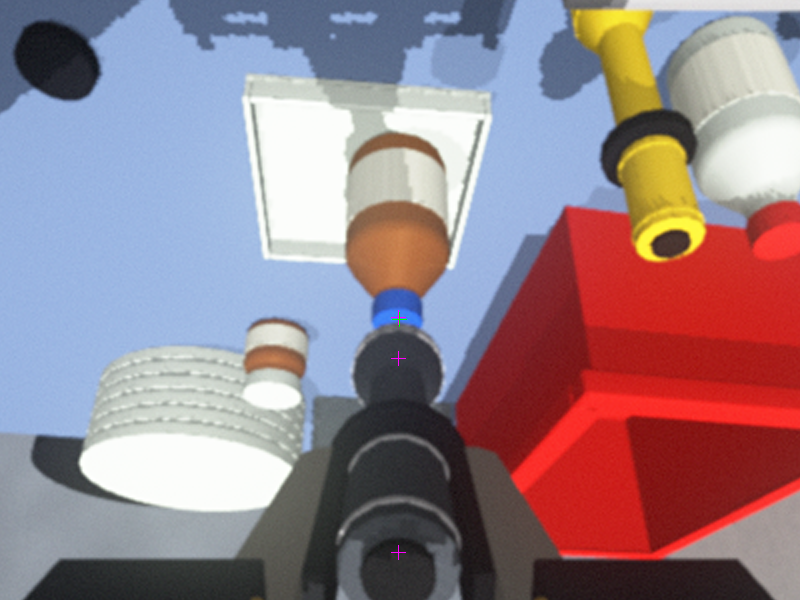

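The wrist view shows the torch axis lined up sideways with the cap: head centred at crop x≈398, cap at crop x≈398. The head's top edge at crop y≈325 looks a little lower than expected, so I check for in-hand tilt numerically.

```bash
python3 - <<'E'
from h import *
c=cam('wrist'); g=c['pixels'].astype(int)
o=get_obs(); M=R.from_rotvec(o['eef_rot']).as_matrix(); t=o['tool_pos']; x,y,z=M.T
for n,p in(('head front rim +x',t+.142*z+.02*x),('head -95 rim +x',t+.122*z+.02*x),('head front rim +y',t+.142*z+.02*y),('rim -y',t+.142*z-.02*y),('flange under rim +x',t+.027*z+.021*x),('flange top rim +x',t+.019*z+.021*x),('flange +y',t+.02*z+.021*y),('tail end +x',t-.03*z+.014*x),('tail end',t-.03*z),('button',t-.033*z)):
    print(n,np.round(proj(c,p),1))
print('col 279 rows 170-360'); print([(v,*g[v,277:282].mean(0).astype(int)) for v in range(172,345,3)])
for v in(205,210,215,220,225,235,245,250,255,260): print(v,[int(k) for k in np.where(g[v,230:330].sum(1)<330)[0]+230][::200] , [int(k) for k in np.where(np.abs(np.diff(g[v,230:330].sum(1)))>60)[0]+230])
E
```

```text
head front rim +x [279.  187.9]
head -95 rim +x [278.9 192.4]
head front rim +y [300.7 209.3]
rim -y [257.2 209.3]
flange under rim +x [278.8 224.1]
flange top rim +x [278.8 228.4]
flange +y [315.5 262.8]
tail end +x [278.7 280. ]
tail end [278.7 309.6]
button [278.7 313.4]
col 279 rows 170-360
[(172, np.int64(179), np.int64(111), np.int64(70)), (175, np.int64(69), np.int64(92), np.int64(170)), (178, np.int64(58), np.int64(94), np.int64(187)), (181, np.int64(57), np.int64(94), np.int64(189)), (184, np.int64(61), np.int64(111), np.int64(225)), (187, np.int64(65), np.int64(132), np.int64(245)), (190, np.int64(69), np.int64(123), np.int64(238)), (193, np.int64(105), np.int64(105), np.int64(108)), (196, np.int64(67), np.int64(69), np.int64(76)), (199, np.int64(59), np.int64(61), np.int64(69)), (202, np.int64(58), np.int64(62), np.int64(69)), (205, np.int64(58), np.int64(61), np.int64(69)), (208, np.int64(57), np.int64(59), np.int64(67)), (211, np.int64(54), np.int64(58), np.int64(65)), (214, np.int64(52), np.int64(54), np.int64(62)), (217, np.int64(51), np.int64(54), np.int64(60)), (220,
[... 1784 characters left out ...]
.int64(46), np.int64(47)), (331, np.int64(45), np.int64(46), np.int64(46)), (334, np.int64(54), np.int64(53), np.int64(55)), (337, np.int64(101), np.int64(105), np.int64(113)), (340, np.int64(104), np.int64(109), np.int64(117)), (343, np.int64(117), np.int64(123), np.int64(132))]
205 [261] [259, 260, 295, 296, 297, 311, 312]
210 [230] [231, 232, 256, 257, 299, 300, 310, 311]
215 [230] [231, 232, 255, 256, 257, 299, 300, 301, 307, 308]
220 [257] [255, 256, 257, 299, 300, 301, 305]
225 [258] [256, 257, 298, 299, 300, 302, 303]
235 [237] [235, 259]
245 [237] [234, 235, 236, 249]
250 [237] [230, 234, 235, 245, 291]
255 [236] [230, 258, 294, 295, 298, 299]
260 [230] [254, 255, 257, 258, 299, 302]
```

```bash
python3 - <<'E'
from h import *
c=cam('wrist'); g=c['pixels'].astype(int)
cap=np.array([.5796,-.2092,.133]); o=get_obs(); M=R.from_rotvec(o['eef_rot']).as_matrix(); t=o['tool_pos']; z=M[:,2]
r=.0135
rim=np.array([proj(c,cap+r*np.array([np.cos(a),np.sin(a),0])) for a in np.linspace(0,6.28,60)])
print('cap',proj(c,cap),'rim u',rim[:,0].min(),rim[:,0].max(),'v',rim[:,1].min(),rim[:,1].max())
print([(v,int(g[v,277:282,2].mean()),int(g[v,277:282,0].mean())) for v in range(170,197)])
s=(cap-t)@z; d=cap-t-s*z; print('lens dist',s-.142,'miss',np.linalg.norm(d),(M.T@d*1000).round(1),'tilt',np.degrees(np.arccos(-z[2])))
S=cam('scene'); rs=np.array([proj(S,cap+r*np.array([np.cos(a),np.sin(a),0])) for a in np.linspace(0,6.28,60)]); print('scene rim',rs.min(0),rs.max(0)); gs=S['pixels'].astype(int)
print([(v,gs[v,244:249].mean(0).astype(int).tolist()) for v in range(129,148)]); print([(u,gs[137,u].tolist()) for u in range(237,256)])
E
```

```text
cap (np.float64(279.72030365470215), np.float64(190.77085987817236)) rim u 268.51850583455683 290.9236224437358 v 184.3645884261605 196.82107251473536
[(170, 75, 193), (171, 76, 193), (172, 69, 180), (173, 75, 155), (174, 118, 113), (175, 167, 73), (176, 184, 59), (177, 186, 57), (178, 186, 57), (179, 186, 56), (180, 188, 58), (181, 188, 57), (182, 188, 56), (183, 193, 57), (184, 217, 58), (185, 241, 64), (186, 246, 64), (187, 245, 63), (188, 245, 64), (189, 245, 63), (190, 238, 70), (191, 177, 87), (192, 112, 93), (193, 107, 103), (194, 103, 99), (195, 93, 85), (196, 77, 68)]
lens dist 0.09926468865668925 miss 0.0027407077925670695 [-2.6  0.9  0. ] tilt 44.95621397131864
scene rim [240.75130503 132.61265125] [251.30131028 138.45630821]
[(129, [141, 146, 165]), (130, [134, 143, 170]), (131, [136, 153, 192]), (132, [125, 156, 218]), (133, [81, 137, 237]), (134, [37, 121, 243]), (135, [27, 119, 243]), (136, [28, 120, 244]), (137, [29, 122, 244]), (138, [27, 116, 241]), (139, [22, 91, 213]), (140, [17, 71, 171]), (141, [16, 66, 159]), (142, [17, 66, 158]), (143, [47, 66, 146]), (144, [112, 70, 95]), (145, [163, 85, 40]), (146, [180, 94, 23]), (147, [182, 95, 24])]
[(237, [153, 177, 219]), (238, [152, 175, 217]), (239, [140, 166, 214]), (240, [102, 138, 214]), (241, [46, 112, 231]), (242, [28, 115, 241]), (243, [28, 120, 244]), (244, [28, 122, 244]), (245, [29, 122, 245]), (246, [30, 122, 245]), (247, [28, 122, 245]), (248, [31, 122, 245]), (249, [28, 119, 244]), (250, [26, 112, 240]), (251, [44, 109, 226]), (252, [96, 130, 201]), (253, [143, 167, 212]), (254, [152, 176, 217]), (255, [151, 175, 217])]
```

The cap estimate matches both views to about 0.5 px. The torch sits about 1.5 mm towards -x in the grip with about 1° of tilt, so the fine correction is x +0.14, y +0.04, z +0.77.

```bash
python3 -m creep '[{"hand":20,"offset":[0.07,0.02,0.3],"rotation":[0,0,0]},{"hand":20,"offset":[0.07,0.02,0.3],"rotation":[0,0,0]},{"hand":20,"offset":[0,0,0.17],"rotation":[0,0,0]},{"hand":20,"offset":[0,0,0],"rotation":[0,0,0]},{"hand":20,"offset":[0,0,0],"rotation":[0,0,0]},{"hand":20,"offset":[0,0,0],"rotation":[0,0,0]},{"hand":20,"offset":[0,0,0],"rotation":[0,0,0]},{"hand":20,"offset":[0,0,0],"rotation":[0,0,0]}]'; python3 - <<'E'
from h import *
c=cam('wrist'); save(c,'pics/w6.png'); save(cam('scene'),'pics/s6.png'); g=c['pixels'].astype(int)
cap=np.array([.5796,-.2092,.133]); o=get_obs(); M=R.from_rotvec(o['eef_rot']).as_matrix(); t=o['tool_pos']; z=M[:,2]
s=(cap-t)@z; d=cap-t-s*z; print('lens dist',s-.142,'cap off axis mm',(M.T@d*1000).round(1),'tilt',np.degrees(np.arccos(-z[2])),o['joint_vel'].round(3),o['clock'],o['contact_force'],o['grip_force'])
print('pred front rim +x',proj(c,t+.142*z+.02*M[:,0])); print([(v,*g[v,277:282].mean(0).astype(int).tolist()) for v in range(180,200,2)])
a=cv2.imread('pics/s6.png')[60:220,190:350]; b=cv2.imread('pics/w6.png')[100:340,160:400]
cv2.imwrite('pics/f6.png',np.hstack([cv2.resize(a,(400,400)),cv2.resize(b,(400,400))]))
E
```

```text
clock: 9.47
tool_pos: [0.5514, -0.0515, 0.2856]
eef_rot: [1.584, 1.884, -0.656]
contact_force: [-0.4, -0.4, -1.1]
opening: 0.298
grip_force: 45.0
lens dist 0.07906898214356659 cap off axis mm [-5.3  0.7  0. ] tilt 45.00140826475717 [ 0.     0.    -0.001  0.001  0.002  0.    -0.001] 9.5667 [ 1.82517907 -0.44367769 -1.02924266] 44.99541878700256
pred front rim +x (np.float64(278.9069106572385), np.float64(188.01074085224857))
[(180, 77, 91, 163), (182, 56, 93, 185), (184, 55, 91, 186), (186, 56, 92, 187), (188, 56, 94, 189), (190, 67, 103, 201), (192, 94, 96, 108), (194, 100, 99, 103), (196, 68, 69, 76), (198, 59, 60, 69)]
```

View pics/f6.png

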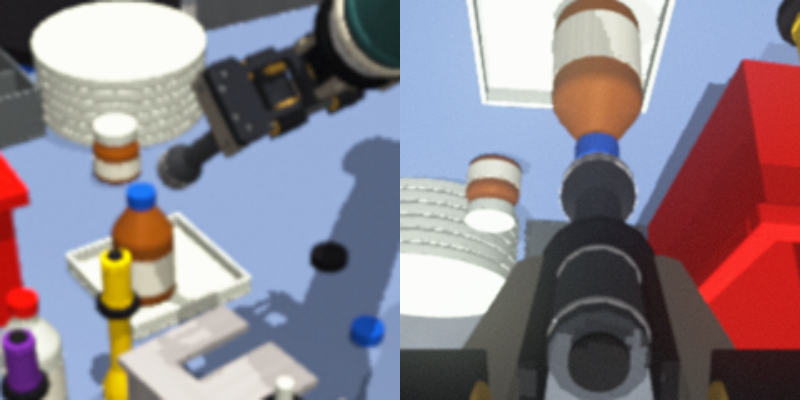

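The final view shows the torch slanted at 45°. Its head is in line with the cap and clear of it (lens about 79 mm away), the bottle is unmoved, and the arm is still. I hand the job in.

```bash
python3 -c "
from h import *
print(robot.hand_in())"
```

```text
the job is handed in; nothing more can be done
None
```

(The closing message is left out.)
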